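# Find the case that rattles and hold it out

## Robot

A 7-joint arm with a two-finger parallel gripper is mounted at the origin on the work surface. World frame = base frame: x ahead of the robot, y to its left, z up, the work surface at z = 0. Lengths are in m, angles in rad, forces in N, time in s.
With the tool pointing down it reaches from about 0.4 to 0.85 m from the base axis. Payload 10.4 kg.
Tool frame: the origin (TCP) lies between the finger pads; the fingertips stand 14 mm ahead of it and the grasp point (between the pads) lies 5 mm behind it (r.finger_overhang is the z of the fingertips in the tool frame, in m); z points along the fingers, y is the line along which they close (so a half turn about z gives the same grasp; the last joint's range is limited). The gripper opens to 87 mm and grips with 3 to 60 N. Pads are 19 mm wide; open, the fingers measure 117 mm over their backs; the gripper's body (75 mm by 190 mm) begins 51 mm behind the grasp point.
Start: joints at [-0.023, 0.332, -0.065, 1.46, 0.022, 1.35, -0.088], TCP at [0.625, 0, 0.237] pointing down, gripper open.
Joint ranges: [-2.6, 2.6], [-0.5, 2.12], [-1.47, 1.34], [0.16, 2.42], [-1.27, 4.41], [0.06, 2.06], [-2.6, 2.6]. Speed limits (rad/s): [2.22, 2.22, 2.79, 2.79, 3.14, 3.14, 3.14].

## Interface

Orientations are given as a unit quaternion [x, y, z, w].
In Python, from bench import r, optics gives the robot as it stands.
- The arm moves only by the shell command python3 -m pendant 'ROWS' [FORCE]. ROWS is JSON, a list of rows, each a list of 7 numbers: the closure, from -1 (fully open) to 1 (shut), then the shift along the tool's x, y, z scaled (see below), then the turn, a rotation vector about the tool's x, y, z scaled (see below). In form: [[grip, x, y, z, rx, ry, rz], ...]. A call has 1 to 8 rows; each row is the pose to reach, as a shift and turn from the pose commanded when the call began, along the tool's axes at that moment; what a row does not reach only later rows make up. The controller multiplies each number of a shift by 0.3 m and each number of a turn by 120 degrees. A row lasts 1/8 s, in which the tool goes at most 62.5 mm and 10.7 degrees, less where a joint would pass 70% of its speed; a pose out of reach is approached as far as the arm can. A call with a number of a shift or a turn outside -1 to 1 is refused whole. A call with a gripper value outside its range is refused whole. The fingers move at their own pace and stop on an object; FORCE is the grip in N (left out, the last holds). Time passes only in rows, so rows that repeat a pose let the fingers close. It gives the time, the measured TCP pose, the force, the opening and the grip force at its end, in the units of the state.
- r.read_state(): the state, without advancing time (a new reading comes with each control period).
- optics.camera(name): name is "scene" or "side" or "wrist"; returns a dict with "pixels" (420x560x3 uint8, red, green, blue), "vfov" (degrees; the focal length in pixels is half the picture's height over the tangent of half this angle, whatever the lens; pixels are square), "cx", "cy" (the principal point, pixels), "rvec" (rotation vector, rad) and "tvec" (3), from world to camera coordinates, as OpenCV has them. Camera axes: x right, y down, z forward; pixel columns grow to the right and rows downward; lengths in m; the calibration is good to about 2 mm. A picture is of the moment at which its call begins. There is no depth.
- r.close_job(): hands the job in; it is judged then, once.
The state is a dict: "time": time; "joint_positions": joint angles; "joint_vel": joint speeds; "joint_torque": joint torques, N m; "ee_pos": TCP position; "eef_rot": TCP orientation; "ft_force": force on the tool from outside, world axes, zero at the start; "torque": the same for the moment, N m; "width": finger opening in m; "grip_force": force on a finger pad.
Only numpy, scipy, OpenCV 4.12 (cv2) and the standard library are available. Lean on these libraries where they do the work, as an engineer would, in place of code of your own. Each camera call takes 0.05 s, during which the arm holds its last target. There are 200 camera calls.

## Task

A film core has come loose in one of the three sealed cases: pick the cases up one at a time and shake or tip each end to end to find the one that rattles, setting every silent one back upright on the card where it stood. Hold the rattling case out level over the middle of the clear hand-over tray, a hand's breadth above it, and finish still holding it there. Leave the other things on the desk where they are.

Things in the scene. Friction and masses are not known exactly. Their poses are not given: they have to be found in the camera images.
- case_a: one of three identical sealed black hard cases, grey panel on the lid, steel latch at each end; 150 mm long (its x), 58 mm wide (its y), 50 mm tall; origin at the centre of its underside, z up. Starts upright on a 2 mm thick kraft card (180 x 100 mm, fixed to the desk), its length within 25 degrees of straight away from the robot. The cases swap places from one start to the next
- case_b: identical to case_a. In one of the three cases, a different one each time, a loose 0.2 kg steel film core (cylinder 34 mm across, 30 mm tall) slides along the inside, up to 53 mm either side of the middle; in the other two nothing moves. Each empty case weighs 0.18 to 0.54 kg, so the weight is a poor guide
- case_c: identical to case_a. The loose core slides when its case is tipped end up by 20 to 35 degrees, or shaken briskly lengthwise (5 m/s2 or more), and stays at the end it has reached when the case is levelled: the moment on a gripper that holds the case by the middle then differs by up to 0.2 N m from one end to the other
- tray_mid (a point): the hand-over tray: clear shallow open tray with a grey felt floor, fixed to the desk beyond the cases, 120 mm (x) x 200 mm (y), rim 25 mm above the desk; this point is the middle of its mouth at rim height
- loupe: black magnifying loupe, an upright cylinder 36 mm across, 44 mm tall, between the cases; bystander, origin at the middle of its underside
- film_can: white film can with a grey cap, an upright cylinder 34 mm across, 52 mm tall, between the cases; bystander, origin at the middle of its underside
- reel_tin: flat round aluminium film tin, 124 mm across, 22 mm tall, on the robot's far left; bystander, origin at the middle of its underside
- tape: roll of clear splicing tape lying flat, 72 mm across, 19 mm tall, on the far right; bystander, origin at the middle of its underside
- mouse: black computer mouse, 105 x 60 x 34 mm, on the left; bystander, origin at the middle of its underside
- brush: dusting brush lying on the right, low; bystander, origin at the middle of its underside
Mind the look-alikes: they are no part of the job. Of the things that look like the part that bears tray_mid, the largest one is meant.

How it is judged:
On the way:
1. the case with the loose core is off the desk and has been shaken or tipped so that the core ran to one of its ends (((distance between core_c0 and case_a below 0.085 m and height (world z) of case_a above 0.04 m and (x of core_c0 in the frame of case_a above 0.04 m or x of core_c0 in the frame of case_a below -0.04 m)) or (distance between core_c0 and case_b below 0.085 m and height (world z) of case_b above 0.04 m and (x of core_c0 in the frame of case_b above 0.04 m or x of core_c0 in the frame of case_b below -0.04 m)) or (distance between core_c0 and case_c below 0.085 m and height (world z) of case_c above 0.04 m and (x of core_c0 in the frame of case_c above 0.04 m or x of core_c0 in the frame of case_c below -0.04 m)))).
At the end, for the whole second after the job is handed in: The case with the loose core is held in the fingers, middle within 50 mm of the tray's middle from above, underside over 80 mm above the desk, level within 0.2 rad, still (under 0.05 m/s); the other two rest upright within 50 mm of where they stood (((distance between core_c0 and case_a below 0.085 m and horizontal distance between case_a and tray_mid below 0.05 m and height (world z) of case_a above 0.08 m and angle between case_a's own z axis and vertical below 0.2 rad and linear speed of case_a below 0.05 m/s and contact force between the fingers and case_a above 2 N and distance of each of case_b, case_c from where it was at the start of the episode below 0.05 m and angle between each of case_b, case_c's own z axis and vertical below 0.1 rad and linear speed of each of case_b, case_c below 0.03 m/s) or (distance between core_c0 and case_b below 0.085 m and horizontal distance between case_b and tray_mid below 0.05 m and height (world z) of case_b above 0.08 m and angle between case_b's own z axis and vertical below 0.2 rad and linear speed of case_b below 0.05 m/s and contact force between the fingers and case_b above 2 N and distance of each of case_a, case_c from where it was at the start of the episode below 0.05 m and angle between each of case_a, case_c's own z axis and vertical below 0.1 rad and linear speed of each of case_a, case_c below 0.03 m/s) or (distance between core_c0 and case_c below 0.085 m and horizontal distance between case_c and tray_mid below 0.05 m and height (world z) of case_c above 0.08 m and angle between case_c's own z axis and vertical below 0.2 rad and linear speed of case_c below 0.05 m/s and contact force between the fingers and case_c above 2 N and distance of each of case_a, case_b from where it was at the start of the episode below 0.05 m and angle between each of case_a, case_b's own z axis and vertical below 0.1 rad and linear speed of each of case_a, case_b below 0.03 m/s))); the arm keeps its last pose, push and grip.
It fails at once if one of the bystanders (loupe, film can, reel tin, tape roll, mouse, brush) is moved by more than 30 mm (distance of any of loupe, film_can, reel_tin, tape, mouse, brush from where it was at the start of the episode above 0.03 m).
It also fails if it takes over 72 s, if anything falls off the work surface, if the arm or the gripper's body presses on something with over 40 N, if the wrist force passes 120 N, or if a joint passes its speed limit or range.

## Working session

There is one attempt and no reset: what is moved stays moved. The work goes in short steps, Python scripts to look and compute and a shell command to move; the robot and the scene stay as the last step left them, time stands still between calls to the robot, and variables do not carry over. Pictures are saved under pics/ and viewed, at most 10 in all, crops included, and the job is handed in when it is done.

```bash
mkdir -p pics; ls
python3 - <<'E'
from bench import r, optics
import cv2,numpy as np
for n in("scene","side"):
    c=optics.camera(n); cv2.imwrite(f"pics/{n}0.png",c["pixels"][:,:,::-1])
    R=cv2.Rodrigues(np.array(c["rvec"],float))[0]
    print(n,c["vfov"],c["cx"],c["cy"],c["rvec"],c["tvec"],-R.T@np.array(c["tvec"]).ravel())
print(r.read_state(), r.finger_overhang)
E
```

```text
pics
scene 51.97011413565774 281.9183553881401 210.211352059403 [ 1.88884467  1.09652413 -0.63345421] [-0.29968179 -0.18981006  1.57802431] [ 1.41309968 -0.4394595   0.65270393]
side 48.015389182045844 279.97072436872384 202.78838057650154 [ 2.2539186  -0.29970746  0.14398569] [-0.53817443  0.12654388  1.19635958] [ 0.2973378  -0.94583595  0.86827754]
{'time': 0.1, 'joint_positions': array([-0.02263515,  0.33275722, -0.06466278,  1.46086128,  0.02158795,
        1.34988415, -0.08849154]), 'joint_vel': array([ 0.00093628, -0.00233025, -0.00018208, -0.00238826, -0.00154657,
        0.00019898,  0.00053477]), 'joint_torque': array([ 3.16136166e-04, -6.24538064e+01,  2.38312193e-02, -3.90717781e+01,
       -6.15657773e-02,  3.65302863e-02,  4.60620026e-05]), 'ee_pos': array([6.24675417e-01, 1.25521501e-06, 2.35863634e-01]), 'eef_rot': array([ 7.07097784e-01,  7.07115517e-01, -4.49062408e-04, -4.09433934e-04]), 'ft_force': array([-0.45883334,  0.34473448,  0.01234841]), 'torque': array([ 0.02906991,  0.02886636, -0.01517075]), 'grip_force': 0.0, 'width': 0.08698604468402246} 0.014
```

View pics/scene0.png

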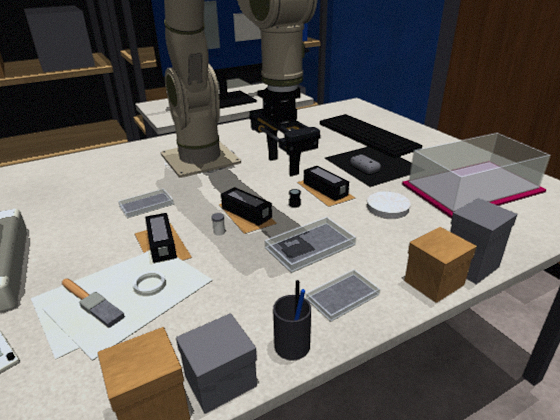

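View pics/side0.png

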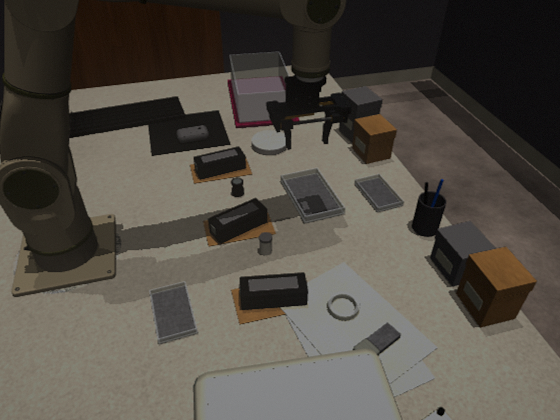

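Trays by pixel in the scene view: (146,203) is small, (343,294) is medium and (310,243) is the largest. The one at (310,243) fits: it lies beyond the cases and is about 200 mm long. Cases are at (160,237), (246,205) and (326,183), with the loupe at (295,198) and the can at (218,224).

```bash
cat > h.py <<'E'
from bench import r, optics
import cv2,numpy as np
from scipy.spatial.transform import Rotation as Ro
def cam(n):
    c=optics.camera(n); R=cv2.Rodrigues(np.array(c["rvec"],float))[0]; t=np.array(c["tvec"],float).ravel()
    f=c["pixels"].shape[0]/2/np.tan(np.radians(c["vfov"]/2))
    return c["pixels"],dict(R=R,t=t,f=f,cx=c["cx"],cy=c["cy"])
def cast(k,px,z):
    px=np.atleast_2d(np.asarray(px,float)); d=np.c_[(px[:,0]-k["cx"])/k["f"],(px[:,1]-k["cy"])/k["f"],np.ones(len(px))]@k["R"]
    o=-k["R"].T@k["t"]; return (o+d*((z-o[2])/d[:,2])[:,None])[:,:2]
def rect(pts):
    (c,s,a)=cv2.minAreaRect((pts*1000).astype(np.float32)); 
    if s[0]<s[1]: s=s[::-1]; a+=90
    a=(a+90)%180-90
    return np.round(c,1),np.round(s,1),round(a,1)
E
cat > m.py <<'E'
from h import *
rois={"scene":[(135,205,195,265),(215,180,275,230),(300,160,352,205)],"side":[(230,265,315,325),(198,198,275,245),(188,145,252,182)]}
for n in rois:
    im,k=cam(n)
    if n=="scene": cv2.imwrite("pics/crop.png",cv2.resize(im[150:330,100:390,::-1],None,fx=2.7,fy=2.7,interpolation=cv2.INTER_CUBIC))
    hsv=cv2.cvtColor(im,cv2.COLOR_RGB2HSV); 
    for (x0,y0,x1,y1) in rois[n]:
        m=np.zeros(im.shape[:2],np.uint8); m[y0:y1,x0:x1]=1
        s=hsv.astype(int); org=((s[...,1]>110)&(s[...,0]<25)&(s[...,2]>60)&(m>0)).astype(np.uint8)
        blk=((s[...,2]<45)&(m>0)).astype(np.uint8)
        nb,l,st,_=cv2.connectedComponentsWithStats(blk); i=1+np.argmax(st[1:,4]); blk=(l==i).astype(np.uint8)
        cn=max(cv2.findContours(blk,cv2.RETR_EXTERNAL,cv2.CHAIN_APPROX_NONE)[0],key=cv2.contourArea)
        fill=cv2.drawContours(np.zeros_like(m),[cn],-1,1,-1)
        pan=cv2.morphologyEx(fill*(1-blk),cv2.MORPH_OPEN,np.ones((2,2)))
        nb,l,st,_=cv2.connectedComponentsWithStats(pan); i=1+np.argmax(st[1:,4]); ys,xs=np.nonzero(l==i)
        print(n,"panel",st[i],*rect(cast(k,np.c_[xs,ys],.052)))
        ys,xs=np.nonzero(org); print("   card",len(xs),*rect(cast(k,np.c_[xs,ys],.002)))
E
python3 m.py
```

```text
scene panel [151 217  18  26 352] [ 468.3 -273.3] [113.   35.7] -9.7
   card 477 [ 463.8 -274.4] [179.6  98.2] 0.1
scene panel [229 192  35  15 233] [439.4 -19.1] [112.2  35.3] 20.4
   card 338 [453.1 -48.3] [195.2  83.6] 31.3
scene panel [341 186   6   9  40] [538.5 247.2] [49.7 14.5] -36.0
   card 285 [447.7 227.1] [186.9  91.3] 27.5
side panel [249 277  51  16 609] [ 467.5 -278.9] [110.7  35.3] -9.9
   card 613 [ 427.9 -276.4] [102.1  99.5] -0.0
side panel [220 214  28  12 112] [424.4 -39.7] [72.9 23.5] 12.5
   card 471 [436.5 -23.5] [178.8  96.1] -1.8
side panel [202 150  37  14 240] [435.9 249.1] [110.6  35.8] 8.1
   card 354 [434.  253.3] [177.9  98.4] -0.5
```

View pics/crop.png

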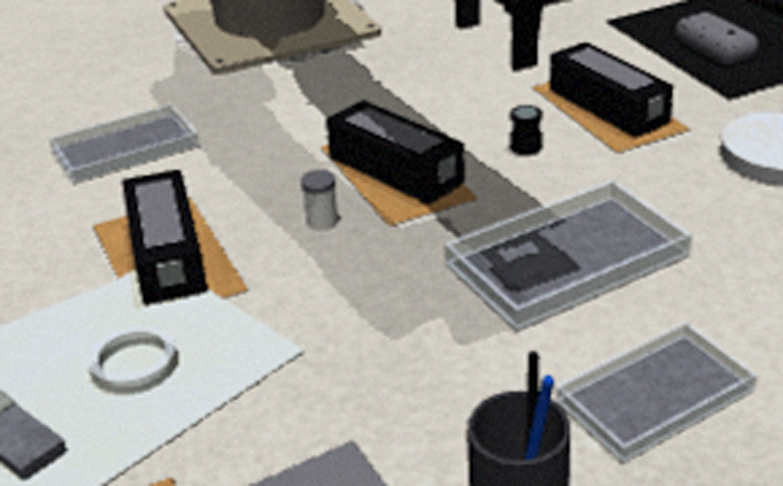

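The crop shows the largest tray at crop (568,255); the dark patch in it is the gripper's shadow. All three cases stand on their cards.

```bash
cat > go.py <<'E'
import sys
from h import *
# usage: x y z yaw_deg tilt_deg -> numbers for a row
def row(x,y,z,yaw,tilt=0):
    s=r.read_state(); R0=Ro.from_quat(s["eef_rot"])
    Rt=Ro.from_euler("z",yaw,degrees=True)*Ro.from_matrix(np.diag([1.,-1,-1]))*Ro.from_euler("y",tilt,degrees=True)
    d=R0.inv().apply(np.array([x,y,z])-s["ee_pos"])/.3; w=(R0.inv()*Rt).as_rotvec(degrees=True)/120
    print(np.round(d,3).tolist(),np.round(w,3).tolist())
if __name__=="__main__": row(*map(float,sys.argv[1:]))
E
python3 - <<'E'
from h import *
im,k=cam("scene")
p=np.array([[447,252],[615,183],[690,237],[518,308]])/2.7+[100,150]
c=cast(k,p,.025);print(c,c.mean(0))
print("can,loupe",cast(k,[[218,234],[295,205]],0))
im,k=cam("side"); print(cast(k,[[282,176],[308,170],[343,212],[300,219]],.025), cast(k,[[266,250],[237,194]],0))
E
python3 go.py .439 -.021 .13 20.4
```

```text
[[ 0.6254421  -0.05374273]
 [ 0.60543389  0.14740989]
 [ 0.71928201  0.15403659]
 [ 0.72973976 -0.03896474]] [0.66997444 0.05218475]
can,loupe [[ 0.49137987 -0.12891809]
 [ 0.46504241  0.12734673]]
[[ 0.60205558  0.13987569]
 [ 0.68626543  0.14872008]
 [ 0.71886308 -0.06029593]
 [ 0.59758136 -0.05715095]] [[ 0.48766788 -0.12147118]
 [ 0.46054814  0.12148081]]
[-0.07, -0.619, 0.355] [-0.0, 0.0, 0.58]
```

```bash
python3 -m pendant '[[-1,-0.07,-0.62,0.35,0,0,0.58],[-1,-0.07,-0.62,0.35,0,0,0.58],[-1,-0.07,-0.62,0.35,0,0,0.58],[-1,-0.07,-0.62,0.35,0,0,0.58],[-1,-0.07,-0.62,0.35,0,0,0.58],[-1,-0.07,-0.62,0.35,0,0,0.58],[-1,-0.07,-0.62,0.35,0,0,0.58],[-1,-0.07,-0.62,0.35,0,0,0.58]]' 45; python3 go.py .439 -.021 .026 20.4
python3 - <<'E'
from h import *
im,k=cam("wrist"); cv2.imwrite("pics/w1.png",im[:,:,::-1])
E
```

```text
time: 1.3
ee_pos: [0.439, -0.021, 0.1316]
eef_rot: [0.984, 0.177, 0.0, 0.0]
ft_force: [0.2, 0.4, 0.3]
width: 0.0868
grip_force: 0.0
[-0.0, -0.0, 0.352] [0.0, -0.0, 0.0]
```

View pics/w1.png

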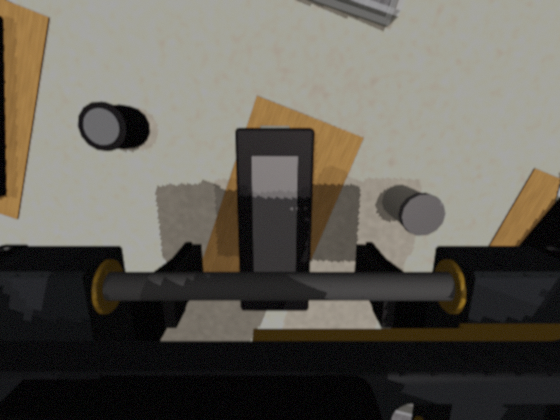

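The wrist view shows the case squarely between the fingers, axis at column 275, with the loupe (102,126) and can (425,212) clear of them. I'll go down and grip.

```bash
python3 -m pendant '[[-1,0,0,0.18,0,0,0],[-1,0,0,0.3,0,0,0],[-1,0,0,0.35,0,0,0],[-1,0,0,0.35,0,0,0],[1,0,0,0.35,0,0,0],[1,0,0,0.35,0,0,0],[1,0,0,0.35,0,0,0],[1,0,0,0.35,0,0,0]]' 45 && python3 -m pendant '[[1,0,0,0,0,0,0],[1,0,0,0,0,0,0],[1,0,0,-0.2,0,0,0],[1,0,0,-0.4,0,0,0],[1,0,0,-0.6,0,0,0],[1,0,0,-0.6,0,0,0],[1,0,0,-0.6,0,0,0],[1,0,0,-0.6,0,0,0]]'; python3 -c "
from h import *
s=r.read_state();print(s['torque'],s['ee_pos'],s['joint_torque'],s['joint_positions'])"
```

```text
time: 2.35
ee_pos: [0.4392, -0.0204, 0.027]
eef_rot: [0.984, 0.177, 0.0, -0.0]
ft_force: [-2.2, 3.6, 6.1]
width: 0.0576
grip_force: 45.0
time: 3.35
ee_pos: [0.438, -0.0211, 0.2047]
eef_rot: [0.984, 0.177, -0.002, -0.0]
ft_force: [-0.4, 0.0, -4.0]
width: 0.0574
grip_force: 45.0
[ 0.05284658  0.08242252 -0.01974716] [ 0.43795875 -0.02106308  0.20472579] [ 2.20517273e-02 -3.60599291e+01 -1.08773522e-01 -3.96546972e+01
 -3.17576935e-02 -5.47195540e-02  4.40325439e-04] [-4.24213936e-02 -5.44711071e-02 -1.33809166e-02  1.96554820e+00
 -7.49721906e-04  1.23378392e+00 -1.27024502e+00]
```

```bash
cat > tq.py <<'E'
from h import *
T=[];F=[]
for _ in range(3):
    s=r.read_state();T.append(Ro.from_quat(s["eef_rot"]).inv().apply(s["torque"]));F.append(s["ft_force"][2]);optics.camera("wrist")
print("tool-frame torque",np.mean(T,0).round(3),np.std(T,0).round(3),"Fz",np.round(F,2),"pos",s["ee_pos"].round(3),s["eef_rot"].round(3),"J",s["joint_positions"].round(2))
E
python3 tq.py; python3 -m pendant '[[1,0,0,0,0,0.09,0],[1,0,0,0,0,0.18,0],[1,0,0,0,0,0.27,0],[1,0,0,0,0,0.36,0],[1,0,0,0,0,0.36,0],[1,0,0,0,0,0.36,0],[1,0,0,0,0,0.36,0],[1,0,0,0,0,0.36,0]]'; python3 tq.py;  python3 -m pendant '[[1,0,0,0,0,-0.09,0],[1,0,0,0,0,-0.18,0],[1,0,0,0,0,-0.27,0],[1,0,0,0,0,-0.36,0],[1,0,0,0,0,-0.36,0],[1,0,0,0,0,-0.36,0],[1,0,0,0,0,-0.36,0]]'; python3 tq.py
```

```text
tool-frame torque [ 0.083 -0.053  0.004] [0.046 0.02  0.013] Fz [-4.04 -3.54 -2.94] pos [ 0.438 -0.021  0.205] [ 0.984  0.177 -0.001 -0.   ] J [-0.04 -0.05 -0.01  1.96 -0.    1.23 -1.27]
time: 4.5
ee_pos: [0.4524, -0.0268, 0.226]
eef_rot: [0.918, 0.168, 0.352, -0.068]
ft_force: [-0.0, -0.4, -2.8]
width: 0.0578
grip_force: 45.0
tool-frame torque [ 0.013 -1.324  0.019] [0.004 0.011 0.024] Fz [-2.77 -3.82 -3.05] pos [ 0.453 -0.027  0.226] [ 0.918  0.167  0.352 -0.068] J [-0.09 -0.5   0.27  2.42 -0.42  0.61 -0.75]
time: 5.52
ee_pos: [0.4522, -0.0277, 0.2268]
eef_rot: [0.984, 0.18, -0.009, -0.002]
ft_force: [-0.3, 0.3, -3.8]
width: 0.0578
grip_force: 45.0
tool-frame torque [ 0.038 -0.064  0.018] [0.022 0.003 0.014] Fz [-3.79 -3.21 -2.83] pos [ 0.452 -0.028  0.227] [ 0.984  0.18  -0.009 -0.002] J [ 0.03 -0.02 -0.07  1.89 -0.    1.3  -1.25]
```

```bash
python3 -m pendant '[[1,0.1,0,0,0,-0.09,0],[1,0.1,0,0,0,-0.18,0],[1,0.1,0,0,0,-0.27,0],[1,0.1,0,0,0,-0.36,0],[1,0.1,0,0,0,-0.36,0],[1,0.1,0,0,0,-0.36,0],[1,0.1,0,0,0,-0.36,0],[1,0.1,0,0,0,-0.36,0]]'; python3 tq.py;  python3 -m pendant '[[1,0,0,0,0,0.09,0],[1,0,0,0,0,0.18,0],[1,0,0,0,0,0.27,0],[1,0,0,0,0,0.36,0],[1,0,0,0,0,0.36,0],[1,0,0,0,0,0.36,0],[1,0,0,0,0,0.36,0]]'; python3 tq.py
```

```text
time: 6.68
ee_pos: [0.4808, -0.0169, 0.2274]
eef_rot: [0.912, 0.168, -0.37, 0.065]
ft_force: [0.9, -0.6, -4.3]
width: 0.0579
grip_force: 45.0
tool-frame torque [ 0.03   1.245 -0.016] [0.022 0.023 0.019] Fz [-4.27 -2.78 -3.16] pos [ 0.481 -0.017  0.227] [ 0.911  0.168 -0.37   0.065] J [-0.1   0.57 -0.08  1.34  0.17  1.99 -1.39]
time: 7.7
ee_pos: [0.4812, -0.0159, 0.2254]
eef_rot: [0.983, 0.181, -0.011, -0.002]
ft_force: [0.4, 0.4, -2.8]
width: 0.0574
grip_force: 45.0
tool-frame torque [ 0.01  -0.026  0.024] [0.021 0.007 0.021] Fz [-2.84 -3.62 -4.12] pos [ 0.481 -0.016  0.225] [ 0.983  0.181 -0.011 -0.002] J [ 0.05  0.05 -0.11  1.82  0.    1.3  -1.27]
```

The level torque barely changed (-0.064 vs -0.026 N m), so the middle case is silent. I'll put it back.

```bash
python3 go.py .439 -.0205 .028 20.4; python3 go.py .439 -.0205 .1 20.4
```

```text
[-0.122, -0.031, 0.661] [-0.004, 0.01, 0.004]
[-0.128, -0.033, 0.421] [-0.004, 0.01, 0.004]
```

```bash
python3 -m pendant '[[1,-0.13,-0.03,0.2,0,0.01,0],[1,-0.13,-0.03,0.4,0,0.01,0],[1,-0.125,-0.03,0.52,0,0.01,0],[1,-0.122,-0.03,0.6,0,0.01,0],[1,-0.122,-0.03,0.64,0,0.01,0],[1,-0.122,-0.03,0.655,0,0.01,0],[1,-0.122,-0.03,0.66,0,0.01,0],[1,-0.122,-0.03,0.66,0,0.01,0]]'; python3 go.py .439 -.0205 .0275 20.4
```

```text
time: 8.85
ee_pos: [0.4398, -0.0212, 0.0293]
eef_rot: [0.984, 0.18, 0.001, -0.004]
ft_force: [0.5, -1.2, -3.3]
width: 0.0577
grip_force: 45.0
[-0.002, -0.003, 0.006] [-0.003, -0.001, 0.003]
```

Still about 2 mm above the card. I'll lower it, open, rise, then work out the move to the left case.

```bash
python3 -m pendant '[[1,0,0,0.007,0,0,0],[1,0,0,0.007,0,0,0],[-1,0,0,0.007,0,0,0],[-1,0,0,0.007,0,0,0],[-1,0,0,0.007,0,0,0],[-1,0,0,-0.2,0,0,0],[-1,0,0,-0.4,0,0,0],[-1,0,0,-0.4,0,0,0]]'; python3 go.py .436 .248 .14 8.1;python3 go.py .468 -.276 .14 -9.8
python3 - <<'E'
from h import *
im,k=cam("side"); cv2.imwrite("pics/s2.png",im[130:340,150:420,::-1].repeat(2,0).repeat(2,1))
E
```

```text
time: 9.85
ee_pos: [0.4421, -0.022, 0.1531]
eef_rot: [0.984, 0.18, 0.004, -0.003]
ft_force: [0.2, 1.0, -0.9]
width: 0.0869
grip_force: 0.0
[0.3, -0.849, 0.05] [-0.003, -0.004, 0.106]
[-0.22, 0.822, 0.038] [-0.003, -0.004, 0.255]
```

View pics/s2.png

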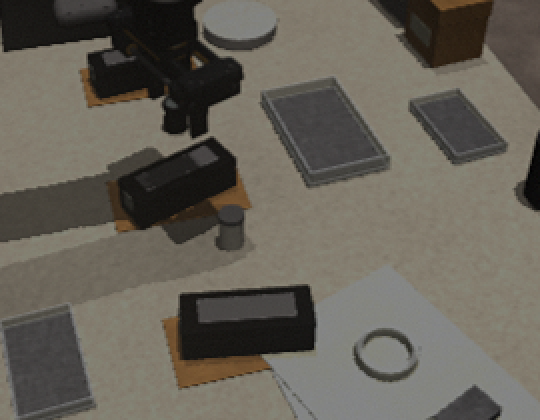

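The middle case (crop 178,182) is back upright on its card, and the loupe and can stand. Now the left case.

```bash
python3 -m pendant '[[-1,0.3,-0.85,0.05,0,0,0.1],[-1,0.3,-0.85,0.05,0,0,0.1],[-1,0.3,-0.85,0.05,0,0,0.1],[-1,0.3,-0.85,0.05,0,0,0.1],[-1,0.3,-0.85,0.05,0,0,0.1],[-1,0.3,-0.85,0.05,0,0,0.1],[-1,0.3,-0.85,0.05,0,0,0.1]]'; python3 go.py .436 .248 .027 8.1
python3 - <<'E'
from h import *
im,k=cam("wrist"); cv2.imwrite("pics/w2.png",im[:,:,::-1])
E
```

```text
time: 10.78
ee_pos: [0.4326, 0.2473, 0.1344]
eef_rot: [0.997, 0.076, -0.001, -0.003]
ft_force: [0.0, -0.3, 0.1]
width: 0.0868
grip_force: 0.0
[0.012, 0.002, 0.358] [-0.003, 0.001, 0.005]
```

View pics/w2.png

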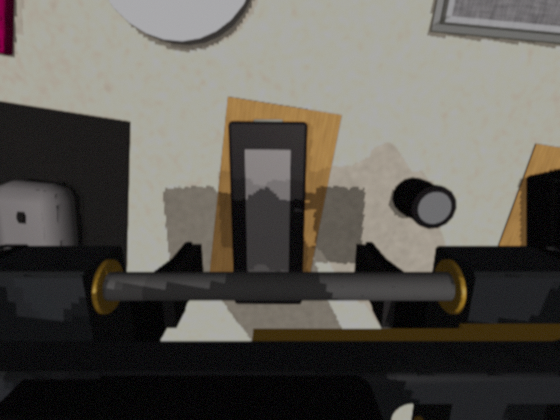

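The left case is at columns 231–307, about 6 mm left of the finger centre, so I'll shift the tool that way while going down and gripping.

```bash
python3 -m pendant '[[-1,0.01,-0.02,0.18,0,0,0],[-1,0.01,-0.02,0.3,0,0,0],[-1,0.01,-0.02,0.358,0,0,0],[-1,0.01,-0.02,0.358,0,0,0],[1,0.01,-0.02,0.358,0,0,0],[1,0.01,-0.02,0.358,0,0,0],[1,0.01,-0.02,0.358,0,0,0],[1,0.01,-0.02,0.358,0,0,0]]' 45 && python3 -m pendant '[[1,0,0,0,0,0,0],[1,0.1,0,-0.2,0,0,0],[1,0.2,0,-0.4,0,0,0],[1,0.25,0,-0.6,0,0,0],[1,0.25,0,-0.7,0,0,0],[1,0.25,0,-0.7,0,0,0],[1,0.25,0,-0.7,0,0,0]]'; python3 tq.py; python3 -m pendant '[[1,0,0,0,0,0.09,0],[1,0,0,0,0,0.18,0],[1,0,0,0,0,0.27,0],[1,0,0,0,0,0.36,0],[1,0,0,0,0,0.36,0],[1,0,0,0,0,0.36,0],[1,0,0,0,0,0.36,0],[1,0,0,0,0,0.36,0]]'; python3 tq.py;  python3 -m pendant '[[1,0,0,0,0,-0.09,0],[1,0,0,0,0,-0.18,0],[1,0,0,0,0,-0.27,0],[1,0,0,0,0,-0.36,0],[1,0,0,0,0,-0.36,0],[1,0,0,0,0,-0.36,0],[1,0,0,0,0,-0.36,0]]'; python3 tq.py
```

```text
time: 11.82
ee_pos: [0.4352, 0.256, 0.0288]
eef_rot: [0.997, 0.077, 0.0, -0.004]
ft_force: [-0.5, 2.1, 3.5]
width: 0.0578
grip_force: 44.9
time: 12.7
ee_pos: [0.5085, 0.2649, 0.2364]
eef_rot: [0.997, 0.077, -0.002, -0.003]
ft_force: [-0.5, 0.0, -4.4]
width: 0.0577
grip_force: 44.9
tool-frame torque [ 0.019 -0.091  0.004] [0.014 0.013 0.028] Fz [-4.38 -3.45 -3.51] pos [0.508 0.265 0.236] [ 0.997  0.077 -0.002 -0.003] J [-0.26  0.24 -0.35  1.59  0.08  1.33 -2.04]
time: 13.85
ee_pos: [0.5096, 0.2656, 0.2383]
eef_rot: [0.927, 0.069, 0.366, -0.032]
ft_force: [0.2, 0.9, -3.7]
width: 0.0577
grip_force: 44.9
tool-frame torque [ 0.008 -1.442  0.054] [0.011 0.033 0.006] Fz [-3.71 -3.78 -3.27] pos [0.509 0.266 0.238] [ 0.927  0.07   0.366 -0.032] J [-0.02 -0.18 -0.7   2.17  0.57  0.53 -2.59]
time: 14.88
ee_pos: [0.5086, 0.2659, 0.239]
eef_rot: [0.997, 0.077, 0.001, -0.004]
ft_force: [0.1, 0.1, -3.3]
width: 0.0578
grip_force: 44.9
tool-frame torque [ 0.012 -0.11   0.033] [0.009 0.022 0.02 ] Fz [-3.28 -4.14 -3.66] pos [0.509 0.266 0.239] [ 0.997  0.077  0.001 -0.004] J [-0.12  0.26 -0.52  1.58  0.12  1.33 -2.07]
```

```bash
python3 -m pendant '[[1,0,0,0,0,-0.09,0],[1,0,0,0,0,-0.18,0],[1,0,0,0,0,-0.27,0],[1,0,0,0,0,-0.36,0],[1,0,0,0,0,-0.36,0],[1,0,0,0,0,-0.36,0],[1,0,0,0,0,-0.36,0],[1,0,0,0,0,-0.36,0]]'; python3 tq.py;  python3 -m pendant '[[1,0,0,0,0,0.09,0],[1,0,0,0,0,0.18,0],[1,0,0,0,0,0.27,0],[1,0,0,0,0,0.36,0],[1,0,0,0,0,0.36,0],[1,0,0,0,0,0.36,0],[1,0,0,0,0,0.36,0]]'; python3 tq.py; python3 go.py .435 .2555 .029 8.8
```

```text
time: 16.02
ee_pos: [0.5024, 0.2645, 0.2331]
eef_rot: [0.929, 0.072, -0.361, 0.022]
ft_force: [0.3, -0.1, -3.6]
width: 0.0576
grip_force: 45.0
tool-frame torque [ 0.008  1.266 -0.021] [0.006 0.01  0.017] Fz [-3.6  -2.7  -3.49] pos [0.503 0.264 0.232] [ 0.929  0.072 -0.362  0.022] J [-0.31  0.77 -0.26  1.02 -0.12  2.06 -1.99]
time: 17.05
ee_pos: [0.5035, 0.2643, 0.2311]
eef_rot: [0.997, 0.074, 0.004, -0.006]
ft_force: [-0.3, 0.2, -3.8]
width: 0.0578
grip_force: 45.0
tool-frame torque [-0.005 -0.082 -0.018] [0.015 0.023 0.021] Fz [-3.79 -4.12 -3.57] pos [0.503 0.264 0.231] [ 0.997  0.074  0.004 -0.006] J [-0.32  0.22 -0.28  1.62  0.06  1.3  -2.03]
[-0.235, 0.003, 0.671] [-0.005, -0.004, -0.002]
```

Only 0.03 N m of change, so this one is silent too. I'll put it back.

```bash
python3 -m pendant '[[1,-0.13,0,0.2,0,0,0],[1,-0.235,0,0.4,0,0,0],[1,-0.235,0,0.53,0,0,0],[1,-0.235,0,0.6,0,0,0],[1,-0.235,0,0.64,0,0,0],[1,-0.235,0,0.66,0,0,0],[1,-0.235,0,0.666,0,0,0],[1,-0.235,0,0.666,0,0,0]]'; python3 go.py .435 .2555 .0285 8.8
```

```text
time: 18.2
ee_pos: [0.4352, 0.2566, 0.0315]
eef_rot: [0.997, 0.075, 0.005, -0.006]
ft_force: [0.6, -0.7, -2.8]
width: 0.0575
grip_force: 45.0
[-0.001, 0.004, 0.01] [-0.005, -0.006, -0.002]
```

```bash
python3 -m pendant '[[1,0,0,0.009,0,-0.005,0],[1,0,0,0.011,0,-0.005,0],[-1,0,0,0.011,0,-0.005,0],[-1,0,0,0.011,0,-0.005,0],[-1,0,0,0.011,0,-0.005,0],[-1,0,0,-0.2,0,0,0],[-1,0,0,-0.4,0,0,0],[-1,0,0,-0.4,0,0,0]]'; python3 go.py .468 -.276 .15 -9.8
```

```text
time: 19.2
ee_pos: [0.436, 0.2564, 0.1557]
eef_rot: [0.997, 0.075, 0.009, -0.008]
ft_force: [-0.6, 0.2, -0.7]
width: 0.0865
grip_force: 0.0
[-0.159, 1.771, -0.008] [-0.008, -0.008, 0.153]
```

```bash
python3 -m pendant '[[-1,-0.08,1,0,0,0,0.08],[-1,-0.08,1,0,0,0,0.08],[-1,-0.08,1,0,0,0,0.08],[-1,-0.08,1,0,0,0,0.08],[-1,-0.08,1,0,0,0,0.08]]'; python3 go.py .468 -.276 .14 -9.8
```

```text
time: 19.82
ee_pos: [0.4541, -0.048, 0.1467]
eef_rot: [1.0, -0.009, 0.004, -0.006]
ft_force: [0.3, 0.5, 0.2]
width: 0.0871
grip_force: 0.0
[0.061, 0.759, 0.013] [-0.006, -0.003, 0.073]
```

```bash
python3 -m pendant '[[-1,0.06,0.76,0,0,0,0.073],[-1,0.06,0.76,0,0,0,0.073],[-1,0.06,0.76,0,0,0,0.073],[-1,0.06,0.76,0,0,0,0.073],[-1,0.06,0.76,0,0,0,0.073],[-1,0.06,0.76,0,0,0,0.073]]'; python3 go.py .468 -.276 .028 -9.8
python3 - <<'E'
from h import *
im,k=cam("wrist"); cv2.imwrite("pics/w3.png",im[:,:,::-1])
E
```

```text
time: 20.58
ee_pos: [0.4685, -0.2726, 0.1438]
eef_rot: [0.996, -0.085, 0.003, -0.007]
ft_force: [-0.2, 0.4, -0.8]
width: 0.0872
grip_force: 0.0
[-0.002, 0.017, 0.386] [-0.007, -0.002, 0.001]
```

View pics/w3.png

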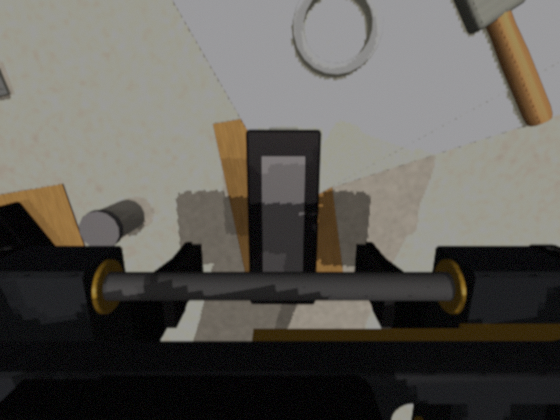

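The right case is at columns 248–320, centred between the fingers. I'll grip it, lift and tip it.

```bash
python3 -m pendant '[[-1,0,0.01,0.2,0,0,0],[-1,0,0.01,0.32,0,0,0],[-1,0,0.01,0.386,0,0,0],[-1,0,0.01,0.386,0,0,0],[1,0,0.01,0.386,0,0,0],[1,0,0.01,0.386,0,0,0],[1,0,0.01,0.386,0,0,0],[1,0,0.01,0.386,0,0,0]]' 45 && python3 -m pendant '[[1,0,0,0,0,0,0],[1,0,0,-0.2,0,0,0],[1,0.1,0,-0.4,0,0,0],[1,0.15,0,-0.6,0,0,0],[1,0.15,0,-0.7,0,0,0],[1,0.15,0,-0.7,0,0,0],[1,0.15,0,-0.7,0,0,0]]'; python3 tq.py; python3 -m pendant '[[1,0,0,0,0,0.09,0],[1,0,0,0,0,0.18,0],[1,0,0,0,0,0.27,0],[1,0,0,0,0,0.36,0],[1,0,0,0,0,0.36,0],[1,0,0,0,0,0.36,0],[1,0,0,0,0,0.36,0],[1,0,0,0,0,0.36,0]]'; python3 tq.py;  python3 -m pendant '[[1,0,0,0,0,-0.09,0],[1,0,0,0,0,-0.18,0],[1,0,0,0,0,-0.27,0],[1,0,0,0,0,-0.36,0],[1,0,0,0,0,-0.36,0],[1,0,0,0,0,-0.36,0],[1,0,0,0,0,-0.36,0]]'; python3 tq.py
```

```text
time: 21.62
ee_pos: [0.4695, -0.2752, 0.0293]
eef_rot: [0.996, -0.085, 0.004, -0.006]
ft_force: [0.1, -0.2, 3.3]
width: 0.0577
grip_force: 44.9
time: 22.5
ee_pos: [0.5107, -0.2849, 0.2367]
eef_rot: [0.996, -0.085, 0.002, -0.007]
ft_force: [0.3, 0.8, -5.2]
width: 0.0578
grip_force: 44.9
tool-frame torque [ 0.028 -0.129  0.02 ] [0.018 0.033 0.026] Fz [-5.2  -5.49 -3.97] pos [ 0.511 -0.285  0.237] [ 0.996 -0.085  0.002 -0.007] J [ 0.27  0.24  0.21  1.58 -0.07  1.32 -1.26]
time: 23.65
ee_pos: [0.5125, -0.2856, 0.2396]
eef_rot: [0.925, -0.081, 0.37, 0.025]
ft_force: [0.0, 0.1, -4.4]
width: 0.0577
grip_force: 44.9
tool-frame torque [-0.014 -1.592  0.025] [0.02  0.019 0.003] Fz [-4.42 -5.22 -4.66] pos [ 0.512 -0.286  0.239] [ 0.925 -0.081  0.37   0.025] J [ 0.28 -0.17  0.3   2.19 -0.56  0.47 -0.74]
time: 24.68
ee_pos: [0.5109, -0.2859, 0.2399]
eef_rot: [0.996, -0.086, 0.005, -0.006]
ft_force: [-0.8, 0.1, -3.7]
width: 0.0577
grip_force: 44.9
tool-frame torque [ 0.011 -0.064 -0.007] [0.018 0.038 0.036] Fz [-3.73 -4.38 -5.08] pos [ 0.511 -0.286  0.24 ] [ 0.996 -0.086  0.005 -0.006] J [ 0.34  0.24  0.12  1.58 -0.05  1.32 -1.27]
```

```bash
python3 -m pendant '[[1,0,0,0,0,-0.09,0],[1,0,0,0,0,-0.18,0],[1,0,0,0,0,-0.27,0],[1,0,0,0,0,-0.36,0],[1,0,0,0,0,-0.36,0],[1,0,0,0,0,-0.36,0],[1,0,0,0,0,-0.36,0],[1,0,0,0,0,-0.36,0]]'; python3 tq.py;  python3 -m pendant '[[1,0,0,0,0,0.09,0],[1,0,0,0,0,0.18,0],[1,0,0,0,0,0.27,0],[1,0,0,0,0,0.36,0],[1,0,0,0,0,0.36,0],[1,0,0,0,0,0.36,0],[1,0,0,0,0,0.36,0]]'; python3 tq.py; python3 tq.py; python3 go.py .665 .05 .16 -9.8
```

```text
time: 25.82
ee_pos: [0.5014, -0.2837, 0.23]
eef_rot: [0.931, -0.076, -0.355, -0.034]
ft_force: [-0.9, 0.5, -4.7]
width: 0.0579
grip_force: 44.9
tool-frame torque [-0.002  1.303  0.004] [0.039 0.021 0.006] Fz [-4.67 -3.94 -5.02] pos [ 0.501 -0.284  0.23 ] [ 0.931 -0.076 -0.355 -0.034] J [ 0.09  0.82  0.53  1.03 -0.11  2.06 -1.14]
time: 26.85
ee_pos: [0.5025, -0.283, 0.2287]
eef_rot: [0.997, -0.082, 0.011, -0.003]
ft_force: [0.2, -0.3, -4.5]
width: 0.0576
grip_force: 44.9
tool-frame torque [ 0.008 -0.234  0.018] [0.018 0.033 0.014] Fz [-4.54 -4.82 -5.68] pos [ 0.502 -0.283  0.228] [ 0.997 -0.082  0.011 -0.003] J [-0.03  0.23  0.56  1.65 -0.14  1.28 -1.18]
tool-frame torque [ 0.036 -0.232 -0.008] [0.01  0.014 0.017] Fz [-4.47 -5.31 -4.61] pos [ 0.502 -0.283  0.228] [ 0.997 -0.083  0.011 -0.003] J [-0.03  0.23  0.56  1.65 -0.14  1.28 -1.18]
[0.348, -1.184, 0.245] [-0.004, -0.01, 0.003]
```

The level torque swings from -0.06 to -0.23 N m: the right case rattles. Now carry it over the tray.

```bash
python3 -m pendant '[[1,0.05,-0.15,0,0,0,0],[1,0.1,-0.32,0,0,0,0],[1,0.15,-0.5,0,0,0,0],[1,0.2,-0.67,0,0,0,0],[1,0.25,-0.84,0,0,0,0],[1,0.3,-0.96,0,0,0,0],[1,0.3,-0.99,0,0,0,0],[1,0.3,-1,0,0,0,0]]'; python3 go.py .665 .05 .148 -9.8
```

```text
time: 28.15
ee_pos: [0.6397, -0.0021, 0.233]
eef_rot: [0.997, -0.083, 0.011, -0.003]
ft_force: [-1.2, -1.5, -4.8]
width: 0.0579
grip_force: 44.9
[0.048, -0.183, 0.286] [-0.004, -0.01, 0.003]
```

```bash
python3 -m pendant '[[1,0.025,-0.1,0.1,0,-0.005,0],[1,0.048,-0.183,0.2,0,-0.01,0],[1,0.048,-0.183,0.26,0,-0.01,0],[1,0.048,-0.183,0.286,0,-0.01,0],[1,0.048,-0.183,0.286,0,-0.01,0],[1,0.048,-0.183,0.286,0,-0.01,0],[1,0.048,-0.183,0.286,0,-0.01,0],[1,0.048,-0.183,0.286,0,-0.01,0]]'
python3 - <<'E'
from h import *
a,k=cam("scene");b,_=cam("side")
cv2.imwrite("pics/end.png",np.hstack([a[130:330,110:420,::-1],b[100:340,150:420,::-1][:200]]))
print(r.read_state()["joint_vel"].round(3))
E
```

```text
time: 29.15
ee_pos: [0.6653, 0.05, 0.149]
eef_rot: [0.997, -0.083, 0.002, -0.004]
ft_force: [0.1, 0.0, -5.2]
width: 0.0576
grip_force: 44.9
[-0.002  0.001 -0.     0.     0.001  0.001 -0.001]
```

View pics/end.png

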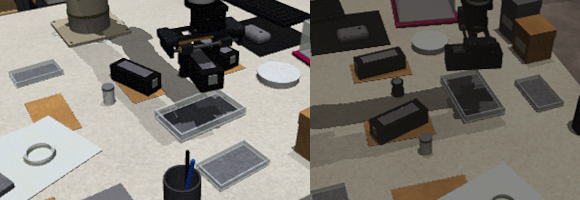

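The case is held level over the large tray. The other two are upright on their cards, and the bystanders in view are undisturbed.

```bash
python3 -c "
from bench import r
print(r.close_job())"
```

```text
the job is handed in; nothing more can be done
None
```

The rattling case was the one on the right. I handed the job in with it held level over the middle of the large tray, its underside about 120 mm above the desk, and the two silent cases back upright on their cards; no verdict was shown.

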